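# Test the fuse that is clipped in

### The arm

A 6-joint arm with a two-finger parallel gripper is mounted at the origin on the work surface. World frame = base frame: x ahead of the robot, y to its left, z up, the work surface at z = 0. Lengths are in m, angles in degrees, forces in N, time in s.
With the tool pointing down it reaches from about 0.35 to 0.875 m from the base axis. Payload 4.2 kg.
Tool frame: the origin (TCP) lies midway between the tips of the shut fingers; the grasp point (between the pads) lies 19 mm behind it; z points along the fingers, y is the line along which they close (so a half turn about z gives the same grasp; the last joint's range is limited). The gripper opens to 87 mm and grips with 3 to 60 N. Pads are 19 mm wide; open, the fingers measure 117 mm over their backs; the gripper's body (75 mm by 190 mm) begins 51 mm behind the grasp point.
Start: joints at [78.129, 22.042, 0.453, 0, -68.411, -14.817], TCP at [0.281, 0.558, 0.223] pointing down, gripper open.
Joint ranges: [-179.83, 179.83], [-69.29, 118.12], [-61.27, 80.66], [-181.25, 117.63], [-171.15, -9.14], [-177.46, 177.46]. Speed limits (degrees/s): [159.86, 159.86, 180, 180, 180, 180].

### API

Orientations are given as a 3x3 rotation matrix whose columns are the frame's x, y, z axes.
In Python, from station import sense, capture, finish_job, silhouettes, landmark_of gives the robot as it stands.
- The arm moves only by the tool step_arm, never from a script. Its arguments are lists of equal length, an entry for each row: "linear": the shift along the tool's x, y, z in mm, a list of three; "delta_rot": the turn, a rotation vector about the tool's x, y, z in rad, a list of three; "grip": the finger opening in mm, from 0 to 87. A call has 1 to 10 rows; each row shifts and turns the commanded pose from where the row before left it, along the tool's axes as they then stand; what a row does not reach is not made up. A row lasts 1/8 s, in which the tool goes at most 62.5 mm and 10.7 degrees, less where a joint would pass 70% of its speed; a pose out of reach is approached as far as the arm can. A call with a gripper value outside its range is refused whole. The fingers move at their own pace and stop on an object; the grip force is fixed at half the most. Time passes only in rows, so rows that do not move let the fingers close. It gives the time, the measured TCP pose, the force, the opening and the grip force at its end, in the units of the state.
- sense(): the state, without advancing time (a new reading comes with each control period).
- capture(name): name is "scene" or "top"; returns a dict with "img" (480x640x3 uint8, red, green, blue), "fx", "fy", "cx", "cy" (pixels), "k1" (the pictures are not rectified: a ray, as slopes to the right and down, at radius r is drawn at 1 + k1 r^2 times it, then the intrinsics apply), "world_to_cam" (4x4, takes a point from world to camera coordinates). Camera axes: x right, y up, looking along -z (the intrinsics and any distortion apply to the point x, -y, -z); pixel columns grow to the right and rows downward; lengths in m; the calibration is good to about 2 mm. A picture is of the moment at which its call begins. There is no depth.
- finish_job(): hands the job in; it is judged then, once.
Trained networks look in the newest picture that a camera, given by its name, has taken for a name from the list of things; names that differ only in an ending like _2 or _b are one class to them, and where a whole thing is asked for, a point or a joint stands for the part that bears it (a point fixed in the world has none). Each returns a list of dicts, best first, with "score" (0 to 1); they miss things now and then, are a little off and sometimes report something else, mostly with a low value. They report only what shows in the picture. A call takes as long as a camera call.
- silhouettes(camera, label): "mask" (480x640 bool, what is visible of it) and "point" ([column, row] in pixels, amid what is visible of it).
- landmark_of(camera, label): "point" ([column, row] in pixels: a listed point, or the origin of a listed thing).
The state is a dict: "time_s": time; "joints": joint angles; "joint_velocities": joint speeds; "effort": joint torques, N m; "tcp_pos": TCP position; "ee_rot": TCP orientation; "wrist_force": force on the tool from outside, world axes, zero at the start; "moment": the same for the moment, N m; "gripper_width": opening from 0.0 (shut) to 1.0 (fully open); "gripper_force": force on a finger pad.
Only numpy, scipy, OpenCV 4.12 (cv2) and the standard library are available. Lean on these libraries where they do the work, as an engineer would, in place of code of your own. Each camera call takes 0.05 s, during which the arm holds its last target. There are 200 camera calls.

### The job

Three identical blue fuse testers stand on the repair bench, and just one of them has a white fuse clipped in its brass clips. Test that fuse: turn that tester's black bar switch clockwise (seen from above) as far as it goes, hold it there for about a second, then let go so that it springs right back. Do not turn the switches of the two empty testers.

Things in the scene. Friction and masses are not known exactly. Their poses are not given: they have to be found in the camera images.
- key_a (a joint): Switch angle (rad) of the tester holding the fuse: 0 at rest, grows clockwise seen from above, firm stop at 1.22 (70 degrees). Spring torque 0.03 N m at 0, 0.13 at the stop; let go, it returns to 0 within 1 s. Each tester is a blue box with aluminium top, 190 x 110 x 60 mm high, fixed to the bench. On top, from the robot's end: switch (axis 45 mm from that end), round white meter, brass fuse clips.
- key_a_grip (a point): Grip point of that switch, on its upright axis, 97 mm above the bench. Black bar 42 mm long, 14 thick, on a round skirt 44 mm across; bar top 7 mm above this point, skirt top 23 mm below. x runs along the bar (at rest the tester's long direction, pointing away from the robot within 20 degrees), y across the 14 mm, z up; they turn with the switch. Nothing taller than the skirt within 65 mm.
- key_b (a joint): Switch angle of one empty tester (its brass clips hold nothing): same look, size, spring and values as key_a. Leave it at 0. For comparison, the fuse in the loaded tester is white ceramic with steel ends, 22 mm thick and 58 mm long; it lies across the box, 114 mm beyond the switch axis, its top 26 mm above the box top, and is fixed there.
- key_c (a joint): Switch angle of the other empty tester: same look, size, spring and values as key_a. Leave it at 0. Every tester has a meter 44 mm across between switch and clips; its red needle turns with the switch only where a fuse is in.

How it is judged (in metres and radians):
On the way:
1. the switch of the tester that holds the fuse is turned to its stop (within 10 degrees) and kept there for 0.4 s (value of joint key_a above 1.05 rad), for 0.4 s.
At the end, for the whole second after the job is handed in: The switch of the loaded tester has sprung back to within 10 degrees of rest and is still, and the switches of both empty testers are within 10 degrees of rest (value of joint each of key_a, key_b, key_c below 0.17 rad and velocity of joint key_a below 0.1 rad/s); the robot touches nothing.
It fails at once if the switch of an empty tester is turned by more than 20 degrees (value of joint any of key_b, key_c above 0.35 rad).
It also fails if it takes over 34 s, if anything falls off the work surface, if the arm or the gripper's body presses on something with over 40 N, if the wrist force passes 120 N, or if a joint passes its speed limit or range.

## Working session

There is one attempt and no reset: what is moved stays moved. The work goes in short steps, Python scripts to look and compute and a tool call to move; the robot and the scene stay as the last step left them, time stands still between calls to the robot, and variables do not carry over. Pictures are saved under pics/ and viewed, at most 10 in all, crops included, and the job is handed in when it is done.

Besides the shell and the picture viewer there is one more tool, called as name(argument=value, ...) on one line, values as JSON. step_arm: Moves the arm, as the interface text tells. Its arguments: {"type":"object","properties":{"linear":{"type":"array"},"delta_rot":{"type":"array"},"grip":{"type":"array"}},"required":["linear","delta_rot","grip"]}

```bash
mkdir -p pics; cat > h.py <<'E'
import numpy as np, cv2
from station import *
def ray(c,p,z):
    x=(p[0]-c["cx"])/c["fx"]; y=(p[1]-c["cy"])/c["fy"]; k=c["k1"]
    d=np.array([x,y]); u=d.copy()
    for _ in range(30): u=d/(1+k*(u@u))
    M=np.array(c["world_to_cam"]); R=M[:3,:3]; o=-R.T@M[:3,3]
    w=R.T@np.array([u[0],-u[1],-1]); return o+w*(z-o[2])/w[2]
def proj(c,P):
    M=np.array(c["world_to_cam"]); q=M[:3,:3]@np.array(P)+M[:3,3]
    u=np.array([q[0],-q[1]])/-q[2]; u=u*(1+c["k1"]*(u@u))
    return u*[c["fx"],c["fy"]]+[c["cx"],c["cy"]]
E
python3 - <<'E'
from h import *
s=sense(); print(s["time_s"],s["tcp_pos"],np.round(s["ee_rot"],3).tolist(),s["gripper_width"])
ims=[]
for n in ("scene","top"):
    c=capture(n); ims.append(c["img"]); cv2.imwrite(f"pics/{n}0.png",c["img"][:,:,::-1])
    M=np.array(c["world_to_cam"]); print(n,-M[:3,:3].T@M[:3,3])
    for l in ("key_a_grip","key_a"):
        for d in landmark_of(n,l) : print(l,d["score"],d["point"],ray(c,d["point"],.097).round(4))
E
```

```text
0.0 [0.28041848 0.55788865 0.22146714] [[0.893, -0.449, -0.001], [-0.449, -0.893, -0.002], [0.0, 0.002, -1.0]] 1.0035178735778676
scene [ 0.91990518 -0.22541897  0.85473625]
key_a_grip 0.93 [432.2, 179.5] [0.5353 0.2449 0.097 ]Traceback (most recent call last):
  File "<stdin>", line 8, in <module>
ValueError: it knows: key_a_grip
```

View pics/scene0.png

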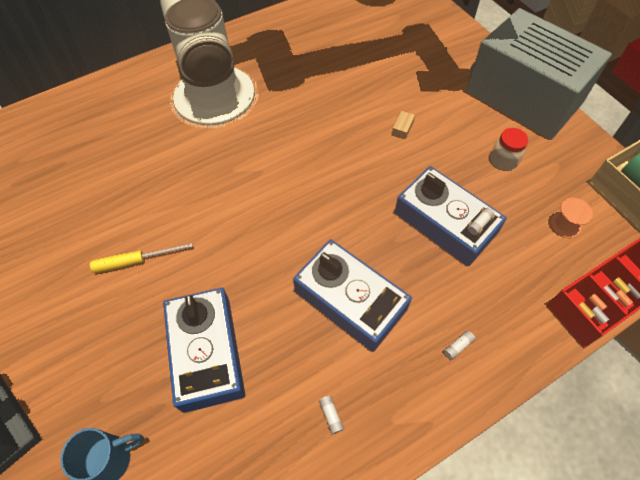

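The scene view shows three testers. The loaded one is on the right, with its switch at about (432,180) and the white fuse at about (480,222). The empty ones have switches at (330,265) and (195,312). Next is the top view.

```bash
python3 - <<'E'
from h import *
for n in ("scene","top"):
    c=capture(n); cv2.imwrite(f"pics/{n}1.png",c["img"][:,:,::-1])
    if n=="top":
        M=np.array(c["world_to_cam"]); print(n,-M[:3,:3].T@M[:3,3])
        for d in landmark_of(n,"key_a_grip") : print(d["score"],d["point"],ray(c,d["point"],.097).round(4))
    for d in silhouettes(n,"key_a"):
        print("sil",n,d["score"],d["point"],d["mask"].sum(),ray(c,d["point"],.06).round(3))
    if n=="scene":
        print("fuse",ray(c,(480,222),.08).round(3), "others",ray(c,(330,265),.097).round(3),ray(c,(195,305),.097).round(3))
        print("box right edge top", [ray(c,p,.06).round(3).tolist() for p in ((430,168),(505,215),(397,207),(470,252))])
E
```

```text
sil scene 0.83 [191.8, 307.4] 583 [ 0.523 -0.264  0.06 ]
sil scene 0.66 [430.4, 187.2] 486 [0.53  0.253 0.06 ]
sil scene 0.58 [327.4, 267.0] 519 [ 0.577 -0.018  0.06 ]
fuse [0.653 0.273 0.08 ] others [ 0.592 -0.022  0.097] [ 0.54  -0.256  0.097]
box right edge top [[0.49, 0.282, 0.06], [0.659, 0.338, 0.06], [0.535, 0.167, 0.06], [0.688, 0.226, 0.06]]
top [ 0.36491571 -0.02385252  0.93816992]
0.96 [147.3, 237.9] [0.5447 0.2442 0.097 ]
sil top 0.66 [324.4, 229.7] 653 [ 0.588 -0.022  0.06 ]
sil top 0.63 [151.6, 241.0] 666 [0.548 0.248 0.06 ]
```

View pics/top1.png

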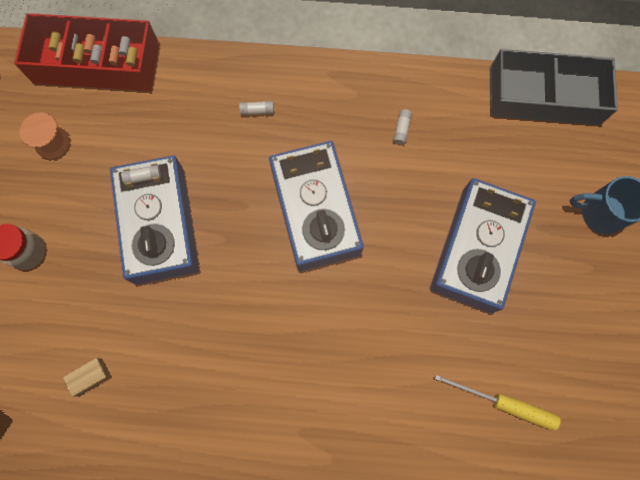

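The top view shows the loaded tester on the left, with its switch at about (150,241) and the fuse at (140,175). The two views differ by 9 mm in x, so I'll rectify both on the box-top plane and fit the box.

```bash
python3 - <<'E'
from h import *
out=[]
for n in ("scene","top"):
    c=capture(n)
    # ortho: row0 = x .75 down to .45 ; col0 = y .38 -> .12 ; 0.5mm/px
    H,W=640,520
    m=np.array([[proj(c,(.77-r*.0005*4,.38-k*.0005*4,.06)) for k in range(W//4)] for r in range(H//4)],np.float32)
    m=cv2.resize(m,(W,H),interpolation=cv2.INTER_LINEAR)
    o=cv2.remap(c["img"],m[...,0].copy(),m[...,1].copy(),cv2.INTER_LINEAR)
    hsv=cv2.cvtColor(o,cv2.COLOR_RGB2HSV)
    w=((hsv[...,1]<60)&(hsv[...,2]>130)).astype(np.uint8)
    w=cv2.morphologyEx(w,cv2.MORPH_OPEN,np.ones((5,5)))
    nl,lab,st,_=cv2.connectedComponentsWithStats(w); i=1+st[1:,4].argmax()
    pts=np.argwhere(lab==i)[:,::-1].astype(np.float32)
    r=cv2.minAreaRect(pts); b=cv2.boxPoints(r)
    P=[(.77-(v+1.5)*.0005,.38-(u+1.5)*.0005) for u,v in b]; cen=np.mean(P,0)
    e=[np.subtract(P[1],P[0]),np.subtract(P[2],P[1])]; e=max(e,key=np.linalg.norm); e=e*np.sign(e[0]); L=np.linalg.norm(e);e/=L
    print(n,"cen",cen.round(4),"size",np.array(r[1])*.5,"yaw",np.degrees(np.arctan2(e[1],e[0])).round(2),"axis",(cen-.05*e).round(4))
    cv2.polylines(o,[b.astype(int)],True,(255,0,0),1); out.append(o)
cv2.imwrite("pics/ortho.png",cv2.resize(np.hstack(out)[:,:,::-1],(800,492)))
E
```

```text
scene cen [0.5864 0.2605] size [182.26831055 103.73356628] yaw 16.12 axis [0.5383 0.2466]
top cen [0.5893 0.2576] size [180.81915283 100.14429474] yaw 16.18 axis [0.5413 0.2436]
```

View pics/ortho.png

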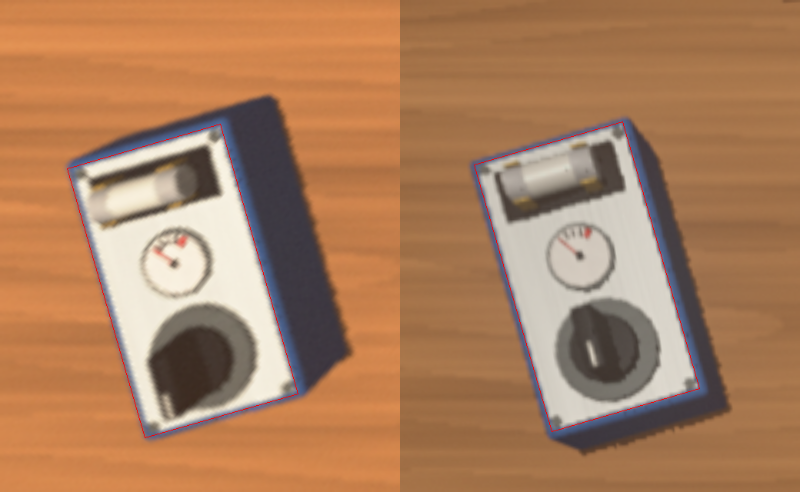

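Averaging the two views gives a switch axis at about (0.540, 0.245) and a bar yaw of 16.2°. I'll move above it first.

step_arm(linear=[[37.3,16.3,0],[37.3,16.3,0],[37.3,16.3,0],[37.3,16.3,0],[37.3,16.3,0],[37.3,16.3,0],[37.3,16.3,0],[37.3,16.3,0],[37.3,16.3,0],[37.3,16.3,0]], delta_rot=[[0,0,0],[0,0,0],[0,0,0],[0,0,0],[0,0,0],[0,0,0],[0,0,0],[0,0,0],[0,0,0],[0,0,0]], grip=[87,87,87,87,87,87,87,87,87,87])

```text
time_s: 1.7
tcp_pos: [0.5415, 0.2442, 0.2227]
ee_rot: [[0.894, -0.449, 0.0], [-0.449, -0.894, 0.0], [0.0, -0.0, -1.0]]
wrist_force: [1.5, 0.8, 0.4]
gripper_width: 0.996
gripper_force: 0.0
```

step_arm(linear=[[0,0,10],[0,0,10],[0,0,10],[0,0,10],[0,0,10],[0,0,0],[0,0,0]], delta_rot=[[0,0,-0.15],[0,0,-0.15],[0,0,-0.15],[0,0,-0.15],[0,0,-0.148],[0,0,0],[0,0,0]], grip=[87,87,87,87,87,87,87])

```text
time_s: 2.58
tcp_pos: [0.541, 0.2454, 0.173]
ee_rot: [[0.961, 0.277, 0.001], [0.277, -0.961, 0.0], [0.001, -0.0, -1.0]]
wrist_force: [0.4, -0.2, 0.9]
gripper_width: 1.0
gripper_force: 0.0
```

```bash
python3 - <<'E'
from h import *
s=sense(); R=np.array(s["ee_rot"]); print(s["time_s"],s["tcp_pos"],R.round(4).tolist(),np.round(s["joints"],1),s["wrist_force"])
print("yaw",np.degrees(np.arctan2(R[1,0],R[0,0])))
print("to go tool mm",(R.T@(np.array([.540,.245,.079])-s["tcp_pos"])*1000).round(1))
c=capture("top"); o=c["img"][130:330,40:300]
cv2.imwrite("pics/near.png",cv2.resize(o,None,fx=3,fy=3,interpolation=cv2.INTER_CUBIC)[:,:,::-1])
E
```

```text
2.575 [0.54101528 0.24536873 0.17303889] [[0.961, 0.2766, 0.0008], [0.2766, -0.961, 0.0003], [0.0008, -0.0001, -1.0]] [ 40.   21.2  -8.2   0.  -60.5  66. ] [ 0.40457261 -0.17220325  0.93267041]
yaw 16.05630261002676
to go tool mm [-1.2  0.1 94. ]
```

View pics/near.png

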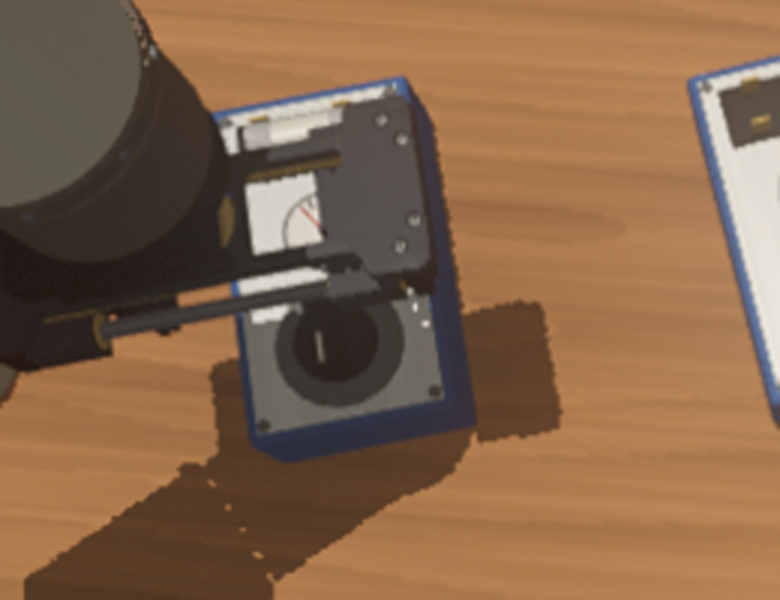

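The picture shows the gripper straddling the switch (about (330,345) in the crop). I'll descend and close.

step_arm(linear=[[-1,0,18],[0,0,18],[0,0,18],[0,0,18],[0,0,14],[0,0,7],[0,0,0]], delta_rot=[[0,0,0],[0,0,0],[0,0,0],[0,0,0],[0,0,0],[0,0,0],[0,0,0]], grip=[87,87,87,87,87,87,87])

```text
time_s: 3.5
tcp_pos: [0.5398, 0.2449, 0.0794]
ee_rot: [[0.961, 0.278, -0.0], [0.278, -0.961, -0.0], [-0.0, 0.0, -1.0]]
wrist_force: [0.0, 0.4, 0.2]
gripper_width: 1.0
gripper_force: 0.0
```

step_arm(linear=[[0,0,0],[0,0,0],[0,0,0],[0,0,0],[0,0,0],[0,0,0],[0,0,0],[0,0,0]], delta_rot=[[0,0,0],[0,0,0],[0,0,0],[0,0,0],[0,0,0],[0,0,0],[0,0,0],[0,0,0]], grip=[40,25,8,8,8,8,8,8])

```text
time_s: 4.5
tcp_pos: [0.5398, 0.2448, 0.0795]
ee_rot: [[0.96, 0.279, -0.0], [0.279, -0.96, -0.0], [-0.0, 0.0, -1.0]]
wrist_force: [3.5, -7.2, 0.5]
gripper_width: 0.176
gripper_force: 4.5
```

step_arm(linear=[[0,0,0],[0,0,0]], delta_rot=[[0,0,0],[0,0,0]], grip=[5,5])

```text
time_s: 4.75
tcp_pos: [0.5399, 0.2442, 0.0796]
ee_rot: [[0.96, 0.278, -0.0], [0.278, -0.96, -0.001], [-0.0, 0.001, -1.0]]
wrist_force: [1.9, -4.2, 0.5]
gripper_width: 0.161
gripper_force: 30.0
```

Gripped at 14 mm. Next is the first half of the clockwise turn.

step_arm(linear=[[0,1,0],[0,0,0],[0,0,0],[0,0,0],[0,0,0]], delta_rot=[[0,0,0],[0,0,0.14],[0,0,0.14],[0,0,0.14],[0,0,0.14]], grip=[5,5,5,5,5])

```text
time_s: 5.38
tcp_pos: [0.54, 0.2452, 0.0796]
ee_rot: [[0.961, -0.278, 0.001], [-0.278, -0.961, 0.002], [0.0, -0.002, -1.0]]
wrist_force: [0.7, 0.6, 0.7]
gripper_width: 0.159
gripper_force: 30.0
```

step_arm(linear=[[0,0,0],[0,0,0],[0,0,0],[0,0,0],[0,0,0],[0,0,0],[0,0,0]], delta_rot=[[0,0,0.14],[0,0,0.14],[0,0,0.14],[0,0,0.14],[0,0,0.12],[0,0,0],[0,0,0]], grip=[5,5,5,5,5,5,5])

```text
time_s: 6.25
tcp_pos: [0.5407, 0.2461, 0.0796]
ee_rot: [[0.578, -0.816, 0.002], [-0.816, -0.578, 0.003], [-0.001, -0.004, -1.0]]
wrist_force: [0.9, 5.7, -3.7]
gripper_width: 0.157
gripper_force: 30.0
```

```bash
python3 - <<'E'
from h import *
s=sense(); R=np.array(s["ee_rot"]); print(s["time_s"],"yaw",np.degrees(np.arctan2(R[1,0],R[0,0])),s["moment"],s["wrist_force"],s["gripper_force"])
a=[]
for n in("top","scene"):
    c=capture(n); p=proj(c,(.588,.258,.07)).astype(int); x,y=max(p[0]-65,0),max(p[1]-75,0)
    a.append(cv2.resize(c["img"][y:y+150,x:x+130],(390,450),interpolation=cv2.INTER_CUBIC))
cv2.imwrite("pics/turned.png",np.hstack(a)[:,:,::-1])
E
```

```text
6.25 yaw -54.674873647483864 [ 1.67233997 -0.27975677  0.49359741] [ 0.90162674  5.65858484 -3.70635746] 29.99963962007314
```

View pics/turned.png

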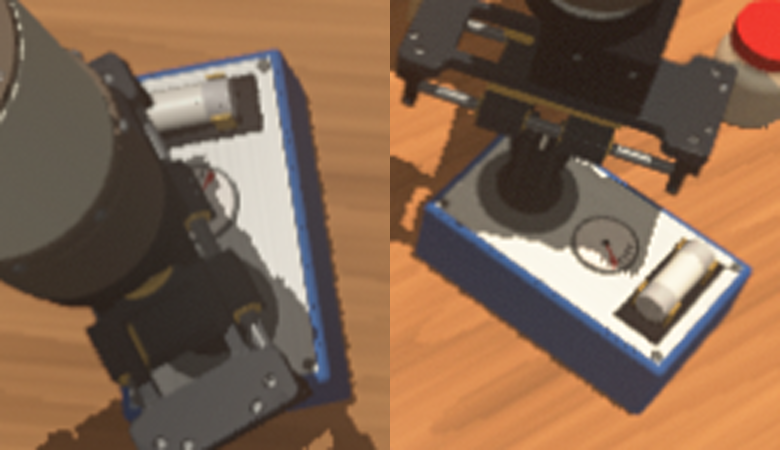

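The tool has turned 70.8° and the moment is well above the spring's, so the switch is at its stop. The meter needle (about (605,255) in the crop) has swung to the red zone. I'll hold for 1 s, then open, then rise.

step_arm(linear=[[0,0,0],[0,0,0],[0,0,0],[0,0,0],[0,0,0],[0,0,0],[0,0,0],[0,0,0]], delta_rot=[[0,0,0],[0,0,0],[0,0,0],[0,0,0],[0,0,0],[0,0,0],[0,0,0],[0,0,0]], grip=[5,5,5,5,5,5,5,5])

```text
time_s: 7.35
tcp_pos: [0.5407, 0.2461, 0.0796]
ee_rot: [[0.578, -0.816, 0.002], [-0.816, -0.578, 0.003], [-0.001, -0.004, -1.0]]
wrist_force: [0.0, 6.1, -3.5]
gripper_width: 0.156
gripper_force: 30.0
```

step_arm(linear=[[0,0,0],[0,0,0],[0,0,0],[0,0,0],[0,0,0],[0,0,0],[0,0,0],[0,0,0]], delta_rot=[[0,0,0],[0,0,0],[0,0,0],[0,0,0],[0,0,0],[0,0,0],[0,0,0],[0,0,0]], grip=[87,87,87,87,87,87,87,87])

```text
time_s: 8.35
tcp_pos: [0.54, 0.2437, 0.0795]
ee_rot: [[0.575, -0.818, -0.0], [-0.818, -0.575, -0.0], [0.0, 0.0, -1.0]]
wrist_force: [-0.3, 0.0, 0.5]
gripper_width: 0.961
gripper_force: 0.0
```

step_arm(linear=[[0,0,-10],[0,0,-20],[0,0,-30],[0,0,-30],[0,0,-30],[-40,0,0],[-40,0,0],[-40,0,0],[0,0,0],[0,0,0]], delta_rot=[[0,0,0],[0,0,0],[0,0,0],[0,0,0],[0,0,0],[0,0,0],[0,0,0],[0,0,0],[0,0,0],[0,0,0]], grip=[87,87,87,87,87,87,87,87,87,87])

```text
time_s: 9.6
tcp_pos: [0.4711, 0.3421, 0.2001]
ee_rot: [[0.576, -0.818, 0.0], [-0.818, -0.576, 0.0], [0.0, -0.0, -1.0]]
wrist_force: [-0.0, -0.1, 0.8]
gripper_width: 0.999
gripper_force: 0.0
```

```bash
python3 - <<'E'
from h import *
s=sense(); print(s["time_s"],s["tcp_pos"],s["wrist_force"])
c=capture("scene"); cv2.imwrite("pics/end.png",c["img"][:,:,::-1])
E
```

```text
9.6 [0.47108875 0.34206065 0.20006325] [-0.03354643 -0.10944391  0.79078159]
```

View pics/end.png

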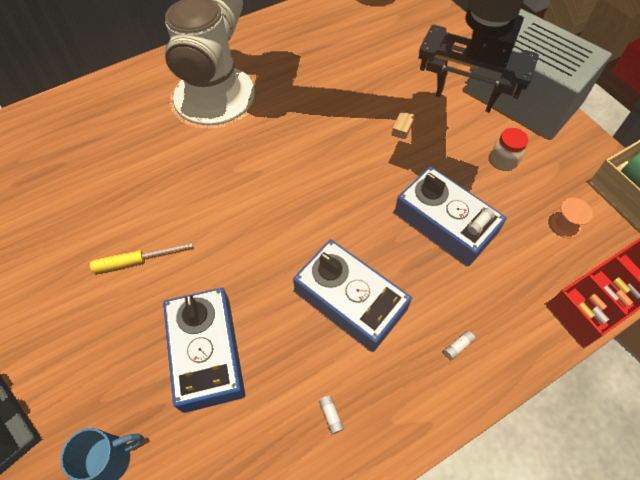

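The switch at (432,183) is back at rest and looks as it did at the start. The other two testers haven't moved, and the gripper is clear.

```bash
python3 -c "
from station import *
print(finish_job())"
```

```text
the job is handed in; nothing more can be done
None
```

I turned the loaded tester's switch to its stop, held it there for about 1 s, and let it spring back to rest; the two empty testers weren't touched, and I handed the job in at about 9.6 s (no verdict was returned).

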